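# Find the heavy side of a loaded sample tumbler and hold it down

### The arm

A 7-joint arm with a two-finger parallel gripper is mounted at the origin on the work surface. World frame = base frame: x ahead of the robot, y to its left, z up, the work surface at z = 0. Lengths are in mm, angles in degrees, forces in N, time in s.
With the tool pointing down it reaches from about 400 to 850 mm from the base axis. Payload 4.4 kg.
Tool frame: the origin (TCP) lies midway between the tips of the shut fingers; the grasp point (between the pads) lies 19 mm behind it; z points along the fingers, y is the direction in which the jaws open and shut (so a half turn about z gives the same grasp; the last joint's range is limited). The gripper opens to 94 mm and grips with 3 to 60 N. Pads are 16 mm wide; open, the fingers measure 119 mm over their backs; the gripper's body (75 mm by 177 mm) begins 78 mm behind the grasp point.
Start: joints at [72.949, 36.005, 2.206, 86.941, -1.547, 57.084, -1.146], TCP at [149.353, -632.623, 205.478] pointing down, gripper open.
Joint ranges: [-175.42, 175.42], [-21.48, 121.26], [-71.46, 75.88], [10.55, 141.38], [-63.04, 243.04], [13.31, 113.54], [-168.57, 168.57]. Speed limits (degrees/s): [147.25, 147.25, 180, 180, 180, 180, 180].

### API

Orientations are given as [roll, pitch, yaw] about the fixed x, y, z axes, in that order (R = Rz(yaw) Ry(pitch) Rx(roll)).
In Python, from station import robot gives the robot as it stands.
- The arm moves only by the shell command python3 -m creep 'ROWS'. ROWS is JSON, a list of rows, each a list of 3 entries, a list of its own where there are three numbers: the turn, a rotation vector about the tool's x, y, z as a fraction of full scale, then the shift along the tool's x, y, z as a fraction of full scale, then the gripper's target within -1 to 1 (shut at 1, half-way at 0, fully open at -1). A call has 1 to 10 rows; each row shifts and turns the commanded pose from where the row before left it, along the tool's axes as they then stand; what a row does not reach is not made up. Full scale, the value 1, is 0.25 m for a shift and 90 degrees for a turn. A row lasts 1/10 s, in which the tool goes at most 50 mm and 8.59 degrees, less where a joint would pass 70% of its speed; a pose out of reach is approached as far as the arm can. A call with a number of a shift or a turn outside -1 to 1 is refused whole. A call with a gripper value outside its range is refused whole. The fingers move at their own pace and stop on an object; the grip force is fixed at half the most. Time passes only in rows, so rows that do not move let the fingers close. It gives the time, the measured TCP pose, the force and the opening at its end, in the units of the state.
- robot.get_state(): the state, without advancing time (a new reading comes with each control period).
- robot.snapshot(name): name is "side" or "top"; returns a dict with "image" (480x640x3 uint8, blue, green, red), "depth" (480x640 float32, mm along the optical axis (not along the pixel's ray), 0 where there is no reading), "fx", "fy", "cx", "cy" (pixels), "k1" (the pictures are not rectified: a ray, as slopes to the right and down, at radius r is drawn at 1 + k1 r^2 times it, then the intrinsics apply), "rvec" (rotation vector, rad) and "tvec" (3), from world to camera coordinates, as OpenCV has them. Camera axes: x right, y down, z forward; pixel columns grow to the right and rows downward; lengths in mm; the calibration is good to about 2 mm. A picture is of the moment at which its call begins.
- robot.hand_in(): hands the job in, once; it reports no verdict.
The state is a dict: "clock": time; "qpos": joint angles; "joint_vel": joint speeds; "effort": joint torques, N m; "tcp_pos": TCP position; "ee_rot": TCP orientation; "wrist_force": force on the tool from outside, world axes, zero at the start; "ft_torque": the same for the moment, N m; "finger_gap": finger opening in mm.
Only numpy, scipy, OpenCV 4.12 (cv2) and the standard library are available. Lean on these libraries where they do the work, as an engineer would, in place of code of your own. Each camera call takes 0.05 s, during which the arm holds its last target. There are 200 camera calls.

### The job

The sample tumbler on the bench is loaded unevenly, and from outside nobody can see which side is heavy. Take its orange crank grip, turn the rotor slowly through at least one full turn to feel where the load lifts and falls, then bring the heavy side to the bottom and finish there, still gripping the crank grip with the rotor at rest, so that a colleague can clip the counterweight on top. Leave the bottle, brass counterweight, beaker and screwdriver where they are.

Things in the scene. Friction and masses are not known exactly. Their poses are not given: they have to be found in the camera images.
- stand: Slate-blue bench stand, bolted down: base 200 x 230 x 16 mm, two uprights carrying a level axle 170 mm above the bench. Origin: centre of its underside; y along the axle (crank at the -y end), z up. Between the uprights, over y -62 to 62 mm: the rotor, two pale discs 176 mm across holding six identical white pots with blue caps. Rotor and crank alone balance exactly; the pots' load does not.
- axle (a point): Point on the axle's centre line abreast of the middle of the crank grip (stand frame: 0, -161, 170 mm); axes as the stand's. The grip's middle circles it at 60 mm radius in the stand's x-z plane. The axle and crank arm end 46 mm short of this point, so a gripper over the grip is free all round if its body reaches less than that towards the rotor; grip up to 25 mm farther out for more room.
- grip: Orange crank grip: sleeve 24 mm in diameter, 90 mm long, parallel to the axle. Origin: its middle. Its outer end is free, its inner end meets the crank arm. It spins freely on its pin, so it can stay pinched from above (fingers closing along the stand's x) while the crank goes all the way round. Its axes spin with it.
- rotor (a joint): Crank angle a in rad, counted over turns: 0 = crank up, growing towards the stand's +x, then down; grip at 60 mm x (sin a, 0, cos a) from the axle. Starts within 0.5 of 0. The bearing drags 0.28 N m (4.7 N at the grip): the rotor stays where left. The hidden load adds 0.14 to 0.22 N m (2.3 to 3.7 N) when level with the axle, none when up or down; its side varies, never down at the start.
- plumb (a joint): For judging only: tiny sprung plummet sealed in the rotor's heavy side, in m: +0.00002 when the heavy side is straight down, 0 when level with the axle, -0.00002 when straight up. Far smaller than the noise of its reading, and out of sight: find the heavy side by the force at the crank.
- reagent: Amber bottle, 52 mm in diameter, 110 mm tall, standing to the right (-y) of the tumbler. Origin: centre of its underside. Bystander.
- clip_weight: Brass clip-on counterweight, 50 x 30 x 36 mm, on the bench to the left (+y) of the tumbler. Origin: centre of its underside. Bystander.
- beaker: Glass beaker, 64 mm in diameter, 85 mm tall, on the bench to the left (+y) of the tumbler. Origin: centre of its underside. Bystander.
- screwdriver: Screwdriver lying on the bench, about 200 mm long, in front and to the right (-y) of the tumbler, on the robot's side. Bystander.

How it is judged:
By the outcome, as a careful person would: the job done as asked, in the order asked, and still so for the second after the job is handed in, while the arm keeps its last pose, push and grip.
It also fails if it takes over 64 s, if anything falls off the work surface, if the arm or the gripper's body presses on something with over 40 N, if the wrist force passes 120 N, or if a joint passes its speed limit or range.

## Working session

There is one attempt and no reset: what is moved stays moved. The work goes in short steps, Python scripts to look and compute and a shell command to move; the robot and the scene stay as the last step left them, time stands still between calls to the robot, and variables do not carry over. Pictures are saved under pics/ and viewed, about 8 in all and at most 12, crops included, and the job is handed in when it is done.

```bash
mkdir -p pics; ls; cat > h.py <<'E'
import numpy as np, cv2
from station import robot
def snap(n,f=None):
    s=robot.snapshot(n)
    if f: cv2.imwrite('pics/'+f,s['image'])
    return s
def cloud(s):
    K=np.array([[s['fx'],0,s['cx']],[0,s['fy'],s['cy']],[0,0,1.]])
    v,u=np.mgrid[0:480,0:640]
    p=np.stack([u.ravel(),v.ravel()],1).astype(np.float64)[:,None]
    n=cv2.undistortPoints(p,K,np.array([s['k1'],0,0,0,0.]))[:,0]
    d=s['depth'].ravel().astype(float)
    c=np.c_[n*d[:,None],d]
    R=cv2.Rodrigues(np.array(s['rvec'],float))[0]
    return ((c-np.array(s['tvec'],float).ravel())@R).reshape(480,640,3)
E
python3 - <<'E'
from h import *
st=robot.get_state(); print({k:np.round(v,2) for k,v in st.items()})
im=[]
for n in('side','top'):
    s=snap(n); P=cloud(s); im.append(s['image']); ok=s['depth']>0
    hsv=cv2.cvtColor(s['image'],cv2.COLOR_BGR2HSV)
    m=cv2.inRange(hsv,(5,170,120),(18,255,255))
    k,l,stt,c=cv2.connectedComponentsWithStats(m)
    for i in range(1,k):
        if stt[i,4]>60:
            q=P[(l==i)&ok]; print(n,stt[i],c[i].round(), q.min(0).round(),np.median(q,0).round(),q.max(0).round())
cv2.imwrite('pics/a.png',cv2.resize(np.vstack(im),(500,750))[:, :]) if 0 else cv2.imwrite('pics/a.png',cv2.resize(np.hstack(im),(800,300)))
cv2.imwrite('pics/side.png',im[0]);cv2.imwrite('pics/top.png',im[1])
E
```

```text
pics
{'clock': np.float64(0.0), 'qpos': array([72.95, 36.06,  2.2 , 86.99, -1.55, 57.08, -1.15]), 'joint_vel': array([-0.08,  0.08, -0.  ,  0.07, -0.06, -0.05, -0.02]), 'effort': array([-0.000e+00, -5.497e+01,  1.140e+00, -1.866e+01, -5.000e-02,
        2.000e-02,  0.000e+00]), 'tcp_pos': array([ 149.22, -631.97,  204.57]), 'ee_rot': array([-179.89,   -0.  ,   13.28]), 'wrist_force': array([ 0.71,  0.19, -0.02]), 'ft_torque': array([-0.05, -0.01,  0.01]), 'finger_gap': np.float64(93.76)}
side [315 171  19  21 182] [325. 181.] [ 576. -100.  229.] [589. -62. 237.] [602. -27. 242.]
```

View pics/side.png

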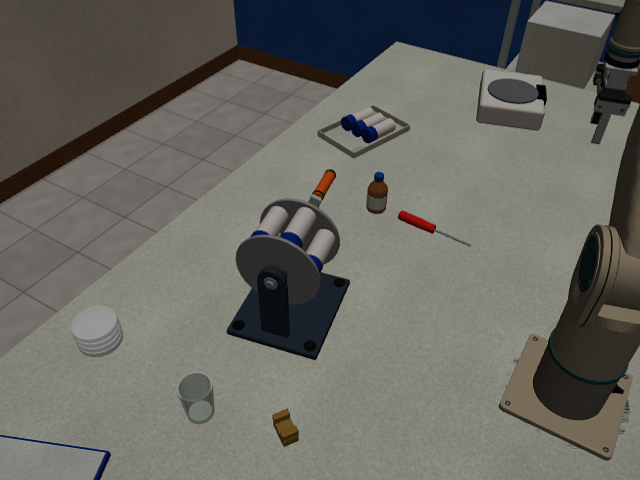

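View pics/top.png

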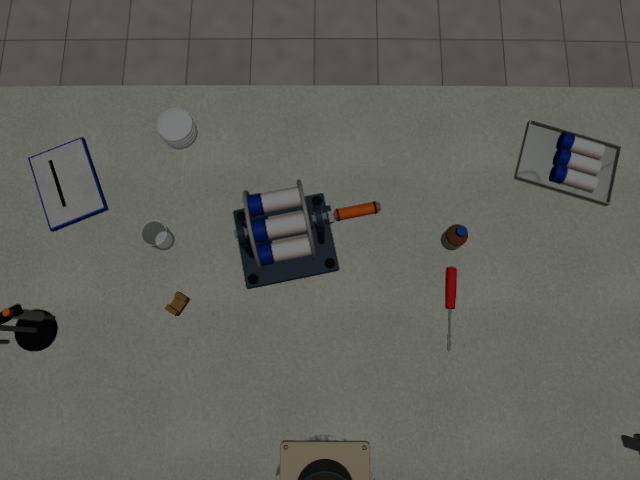

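The side view shows the grip at (325,183) beyond the rotor. In the top view it runs from (335,214) to (380,208), with the base plate at (235–338, 195–287) and the bottle at (457,236). Next I'll measure the stand and the grip.

```bash
python3 - <<'E'
from h import *
for n in('top','side'):
    s=snap(n); P=cloud(s); ok=s['depth']>0
    hsv=cv2.cvtColor(s['image'],cv2.COLOR_BGR2HSV)
    print(n,hsv[211,360],hsv[270,290],ok.mean(), 'cam',(-cv2.Rodrigues(np.array(s['rvec'],float))[0].T@np.ravel(s['tvec'])).round())
    m=cv2.inRange(hsv,(5,170,60),(18,255,255))
    k,l,stt,c=cv2.connectedComponentsWithStats(m)
    for i in range(1,k):
        if stt[i,4]>60:
            q=P[(l==i)&ok]; w=q[:,2]>100
            print(stt[i],c[i].round(), np.percentile(q,[2,50,98],axis=0).round().tolist())
            if n=='top' and w.sum()>40:
                q=q[w]; (vx,vy,x0,y0)=cv2.fitLine(q[:,:2].astype(np.float32),cv2.DIST_HUBER,0,.01,.01).ravel()
                t=(q[:,:2]-[x0,y0])@[vx,vy]; print('line',vx,vy,np.degrees(np.arctan2(vy,vx)),x0,y0,'ends',np.array([x0,y0])+vx*0, [(np.array([x0,y0])+e*np.array([vx,vy])).round(1) for e in(t.min(),t.max())],'ztop',np.percentile(q[:,2],90))
    # base plate points: z 10..22 near the stand, slate
    b=ok&(P[...,2]>9)&(P[...,2]<24)&(abs(P[...,0]-560)<230)&(abs(P[...,1]-80)<260)&(hsv[...,0]>95)&(hsv[...,0]<125)&(hsv[...,2]<90)
    b=cv2.morphologyEx(b.astype(np.uint8),cv2.MORPH_OPEN,np.ones((3,3)))>0
    q=P[b]; print('base',len(q), cv2.minAreaRect(q[:,:2].astype(np.float32)), np.median(q[:,2]))
    hi=ok&(P[...,2]>150)&(abs(P[...,0]-560)<230)&(abs(P[...,1]-80)<260); q=P[hi]; print('hi',cv2.minAreaRect(q[:,:2].astype(np.float32)),q[:,2].max())
E
```

```text
top [ 12 225 119] [105  87  41] 0.9958235677083334 cam [ 314.    2. 1256.]
[338 203  37  17 388] [356. 211.] [[575.0, -97.0, 229.0], [588.0, -62.0, 237.0], [604.0, -27.0, 242.0]]
line 0.19575033 -0.98065376 -78.71143 588.5145 -62.93702 ends [588.5145  -62.93702] [array([581.1, -25.9]), array([595.7, -99.1])] ztop 240.1328752329158
base 2597 ((574.340576171875, 99.30622863769531), (199.58180236816406, 227.6404571533203), 11.912317276000977) 16.43330275578408
hi ((585.4495849609375, 43.28626251220703), (173.30992126464844, 312.046142578125), 12.450739860534668) 261.76975448844365
side [ 30  21 134] [30  6 45] 0.9959407552083334 cam [ 81. 797. 969.]
[313 171  22  27 273] [324. 183.] [[573.0, -97.0, 225.0], [586.0, -56.0, 235.0], [602.0, -17.0, 240.0]]
[369 181  18  13 180] [378. 187.] [[556.0, -318.0, 64.0], [570.0, -297.0, 76.0], [592.0, -285.0, 90.0]]
base 3907 ((573.0860595703125, 100.86968231201172), (198.55697631835938, 232.69375610351562), 11.863469123840332) 14.638013627343575
hi ((586.9461059570312, 45.69854736328125), (176.14720153808594, 314.41448974609375), 12.169365882873535) 259.9342101070948
```

```bash
R='x'; python3 -m creep '[[[0,0,-0.09],[0,0,-0.02],-1],[[0,0,-0.09],[0,0,-0.02],-1],[[0,0,-0.09],[0,0,-0.02],-1],[[0,0,-0.09],[0,0,-0.02],-1],[[0,0,-0.09],[0,0,-0.02],-1],[[0,0,-0.09],[0,0,-0.02],-1],[[0,0,-0.09],[0,0,-0.02],-1],[[0,0,-0.09],[0,0,-0.02],-1],[[0,0,-0.09],[0,0,-0.02],-1],[[0,0,-0.09],[0,0,-0.02],-1]]'
python3 -m creep '[[[0,0,-0.084],[0,0,-0.02],-1],[[0,0,0],[0.11,0.13,-0.01],-1],[[0,0,0],[0.11,0.13,-0.01],-1],[[0,0,0],[0.11,0.13,0],-1],[[0,0,0],[0.11,0.13,0],-1],[[0,0,0],[0.11,0.13,0],-1]]'
```

```text
clock: 1.2
tcp_pos: [149.2, -632.5, 255.4]
ee_rot: [-180.0, -0.0, 94.6]
wrist_force: [0.0, -0.3, -0.2]
finger_gap: 94.1
clock: 1.8
tcp_pos: [280.8, -463.2, 265.5]
ee_rot: [-180.0, 0.0, 101.8]
wrist_force: [1.0, 0.1, -0.5]
finger_gap: 93.9
```

```bash
python3 -m creep '[[[0,0,0],[0.12,0.146,0],-1],[[0,0,0],[0.12,0.146,0],-1],[[0,0,0],[0.12,0.146,0],-1],[[0,0,0],[0.12,0.146,0],-1],[[0,0,0],[0.12,0.146,0],-1],[[0,0,0],[0.12,0.146,0],-1],[[0,0,0],[0.12,0.146,0],-1],[[0,0,0],[0.12,0.146,0],-1],[[0,0,0],[0.12,0.146,0],-1],[[0,0,0],[0.058,0.074,0],-1]]'
python3 -m creep '[[[0,0,0],[0.06,0.074,0],-1],[[0,0,0],[0.058,0.074,0],-1],[[0,0,0],[0,0,0],-1],[[0,0,0],[0,0,0],-1]]'
python3 - <<'E'
from h import *
st=robot.get_state(); print(st['tcp_pos'],st['ee_rot'],st['wrist_force'],st['qpos'])
s=snap('side','b.png')
E
```

```text
clock: 2.8
tcp_pos: [563.6, -110.2, 265.6]
ee_rot: [179.9, -0.1, 102.1]
wrist_force: [0.2, 0.1, -0.0]
finger_gap: 93.8
clock: 3.2
tcp_pos: [591.1, -78.9, 265.1]
ee_rot: [-179.9, 0.0, 101.9]
wrist_force: [0.4, 0.8, -0.9]
finger_gap: 94.0
[591.11701938 -78.89918994 265.12091945] [-1.79934869e+02  1.98800284e-02  1.01875038e+02] [ 0.41139916  0.78433036 -0.87218689] [ 22.38753681  30.18555995 -27.87594956  90.86822372  15.35575276
  62.83795982   2.53178867]
```

View pics/b.png

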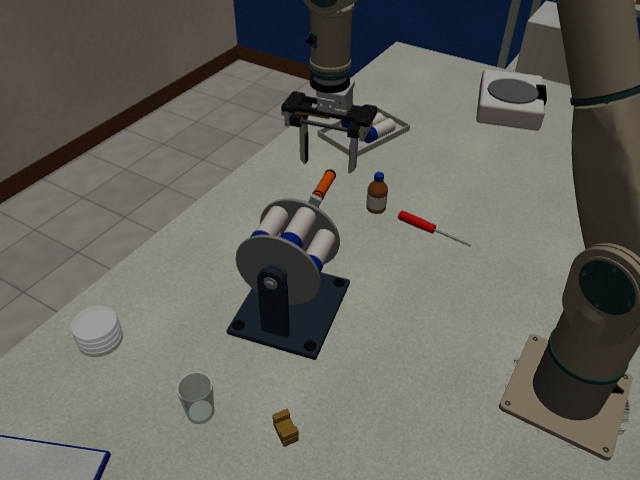

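The jaws straddle the orange grip (side view, 325,185), clear of the rotor. Next: descend, take a force baseline, and close.

```bash
python3 -m creep '[[[0,0,0],[0,0,0.06],-1],[[0,0,0],[0,0,0.06],-1],[[0,0,0],[0,0,0.06],-1],[[0,0,0],[0,0,0.048],-1],[[0,0,0],[0,0,0],-1]]'
for i in 1 2 3; do python3 -m creep '[[[0,0,0],[0,0,0],-1]]'; done
python3 -m creep '[[[0,0,0],[0,0,0],1],[[0,0,0],[0,0,0],1],[[0,0,0],[0,0,0],1],[[0,0,0],[0,0,0],1],[[0,0,0],[0,0,0],1],[[0,0,0],[0,0,0],1]]'
python3 -m creep '[[[0,0,0],[0,0,0],1],[[0,0,0],[0,0,0],1]]'; python3 -c "
from h import *
st=robot.get_state();print(st['ft_torque'])
snap('top','c.png')"
```

```text
clock: 3.75
tcp_pos: [589.8, -80.0, 206.9]
ee_rot: [-179.8, -0.0, 101.7]
wrist_force: [0.5, 0.2, -0.7]
finger_gap: 93.8
clock: 3.85
tcp_pos: [591.5, -79.3, 208.7]
ee_rot: [-180.0, 0.0, 101.8]
wrist_force: [0.6, -0.6, 1.4]
finger_gap: 94.0
clock: 3.95
tcp_pos: [592.1, -78.9, 209.3]
ee_rot: [179.9, 0.0, 101.8]
wrist_force: [-1.1, -0.8, 0.1]
finger_gap: 94.1
clock: 4.05
tcp_pos: [592.0, -78.7, 209.3]
ee_rot: [179.9, 0.0, 101.8]
wrist_force: [0.1, -0.0, -0.2]
finger_gap: 94.2
clock: 4.65
tcp_pos: [591.6, -78.6, 208.5]
ee_rot: [-180.0, -0.0, 101.8]
wrist_force: [-0.2, -0.2, -0.6]
finger_gap: 49.6
clock: 4.85
tcp_pos: [591.6, -78.6, 208.5]
ee_rot: [180.0, 0.0, 101.8]
wrist_force: [-0.7, -0.2, -0.6]
finger_gap: 33.6
[-0.02441106 -0.09102429 -0.02054205]
```

```bash
python3 -m creep '[[[0,0,0],[0,0,0],1],[[0,0,0],[0,0,0],1],[[0,0,0],[0,0,0],1]]'
for i in 1 2 ; do python3 -m creep '[[[0,0,0],[0,0,0],1],[[0,0,0],[0,0,0],1]]'; done
```

```text
clock: 5.2
tcp_pos: [593.0, -78.3, 208.8]
ee_rot: [179.8, 0.0, 101.8]
wrist_force: [5.1, 1.1, -1.7]
finger_gap: 23.8
clock: 5.4
tcp_pos: [593.0, -78.3, 208.8]
ee_rot: [179.8, 0.0, 101.8]
wrist_force: [4.8, 0.5, -2.2]
finger_gap: 23.1
clock: 5.6
tcp_pos: [593.0, -78.3, 208.8]
ee_rot: [179.8, 0.0, 101.8]
wrist_force: [5.4, 0.6, -2.3]
finger_gap: 23.2
```

```bash
python3 -c "
import numpy as np
for a in range(-18,342,6):
    r=np.radians([a,a+6]);print(a,round(np.diff(np.sin(r))[0]*.12,4),round(-np.diff(np.cos(r))[0]*.12,4),end=' | ')"
```

```text
-18 0.0121 -0.0033 | -12 0.0124 -0.002 | -6 0.0125 -0.0007 | 0 0.0125 0.0007 | 6 0.0124 0.002 | 12 0.0121 0.0033 | 18 0.0117 0.0045 | 24 0.0112 0.0057 | 30 0.0105 0.0068 | 36 0.0098 0.0079 | 42 0.0089 0.0089 | 48 0.0079 0.0098 | 54 0.0068 0.0105 | 60 0.0057 0.0112 | 66 0.0045 0.0117 | 72 0.0033 0.0121 | 78 0.002 0.0124 | 84 0.0007 0.0125 | 90 -0.0007 0.0125 | 96 -0.002 0.0124 | 102 -0.0033 0.0121 | 108 -0.0045 0.0117 | 114 -0.0057 0.0112 | 120 -0.0068 0.0105 | 126 -0.0079 0.0098 | 132 -0.0089 0.0089 | 138 -0.0098 0.0079 | 144 -0.0105 0.0068 | 150 -0.0112 0.0057 | 156 -0.0117 0.0045 | 162 -0.0121 0.0033 | 168 -0.0124 0.002 | 174 -0.0125 0.0007 | 180 -0.0125 -0.0007 | 186 -0.0124 -0.002 | 192 -0.0121 -0.0033 | 198 -0.0117 -0.0045 | 204 -0.0112 -0.0057 | 210 -0.0105 -0.0068 | 216 -0.0098 -0.0079 | 222 -0.0089 -0.0089 | 228 -0.0079 -0.0098 | 234 -0.0068 -0.0105 | 240 -0.0057 -0.0112 | 246 -0.0045 -0.0117 | 252 -0.0033 -0.0121 | 258 -0.002 -0.0124 | 264 -0.0007 -0.0125 | 270 0.0007 -0.0125 | 276 0.002 -0.0124 | 282 0.0033 -0.0121 | 288 0.0045 -0.0117 | 294 0.0057 -0.0112 | 300 0.0068 -0.0105 | 306 0.0079 -0.0098 | 312 0.0089 -0.0089 | 318 0.0098 -0.0079 | 324 0.0105 -0.0068 | 330 0.0112 -0.0057 | 336 0.0117 -0.0045 |
```

First quarter, then check.

```bash
(
python3 -m creep '[[[0,0,0],[0,0.0121,-0.0033],1],[[0,0,0],[0,0.0121,-0.0033],1]]'
python3 -m creep '[[[0,0,0],[0,0.0124,-0.002],1],[[0,0,0],[0,0.0124,-0.002],1]]'
python3 -m creep '[[[0,0,0],[0,0.0125,-0.0007],1],[[0,0,0],[0,0.0125,-0.0007],1]]'
python3 -m creep '[[[0,0,0],[0,0.0125,0.0007],1],[[0,0,0],[0,0.0125,0.0007],1]]'
python3 -m creep '[[[0,0,0],[0,0.0124,0.002],1],[[0,0,0],[0,0.0124,0.002],1]]'
python3 -m creep '[[[0,0,0],[0,0.0121,0.0033],1],[[0,0,0],[0,0.0121,0.0033],1]]'
python3 -m creep '[[[0,0,0],[0,0.0117,0.0045],1],[[0,0,0],[0,0.0117,0.0045],1]]'
python3 -m creep '[[[0,0,0],[0,0.0112,0.0057],1],[[0,0,0],[0,0.0112,0.0057],1]]'
python3 -m creep '[[[0,0,0],[0,0.0105,0.0068],1],[[0,0,0],[0,0.0105,0.0068],1]]'
python3 -m creep '[[[0,0,0],[0,0.0098,0.0079],1],[[0,0,0],[0,0.0098,0.0079],1]]'
python3 -m creep '[[[0,0,0],[0,0.0089,0.0089],1],[[0,0,0],[0,0.0089,0.0089],1]]'
python3 -m creep '[[[0,0,0],[0,0.0079,0.0098],1],[[0,0,0],[0,0.0079,0.0098],1]]'
) > log.txt
cat > an.py <<'E'
import re,numpy as np
D=[list(map(float,re.findall(r'-?\d+\.?\d*(?:e-?\d+)?',b.split('finger')[0]))) for b in open('log.txt').read().split('clock:')[1:]]
D=np.array(D); x=np.array([.9785,.2062]); 
# circle fit
sx=(D[:,1:3]-[606.9,-57.5])@x; sz=D[:,3]+19-170
A=np.c_[2*sx,2*sz,np.ones(len(sx))]; c=np.linalg.lstsq(A,sx**2+sz**2,rcond=None)[0]
print('circle',c[:2].round(1),np.sqrt(c[2]+c[0]**2+c[1]**2).round(1))
import sys
cx,cz=(c[0],c[1]) if len(sys.argv)>1 else (0,0)
a=np.arctan2(sx-cx,sz-cz); fx=D[:,7:9]@x; fz=D[:,9]
ft=-(fx*np.cos(a)-fz*np.sin(a)); fr=-(fx*np.sin(a)+fz*np.cos(a))
if __name__=='__main__':
    for r in zip(D[:,0],np.degrees(a),np.hypot(sx-cx,sz-cz),ft,fr): print(*np.round(r,1))
E
python3 an.py; tail -5 log.txt
```

```text
circle [0.2 0.8] 59.7
5.8 -16.1 60.5 4.2 -1.7
6.0 -8.1 60.5 3.7 -2.0
6.2 -0.7 60.5 3.5 -0.0
6.4 5.6 60.5 3.1 -0.1
6.6 11.7 60.6 2.7 -1.4
6.8 17.7 60.6 2.6 -1.7
7.0 23.7 60.6 2.9 -2.0
7.2 29.7 60.4 1.8 -1.4
7.4 35.6 60.5 2.2 -3.3
7.6 41.6 60.5 1.6 -3.4
7.8 47.7 60.4 2.4 -3.4
8.0 53.6 60.3 1.3 -4.7
clock: 8.0
tcp_pos: [658.0, -64.6, 186.8]
ee_rot: [179.9, 0.0, 101.8]
wrist_force: [3.0, 0.3, 3.8]
finger_gap: 23.4
```

Clean circle fit and low forces. Continuing.

```bash
(
python3 -m creep '[[[0,0,0],[0,0.0068,0.0105],1],[[0,0,0],[0,0.0068,0.0105],1]]'
python3 -m creep '[[[0,0,0],[0,0.0057,0.0112],1],[[0,0,0],[0,0.0057,0.0112],1]]'
python3 -m creep '[[[0,0,0],[0,0.0045,0.0117],1],[[0,0,0],[0,0.0045,0.0117],1]]'
python3 -m creep '[[[0,0,0],[0,0.0033,0.0121],1],[[0,0,0],[0,0.0033,0.0121],1]]'
python3 -m creep '[[[0,0,0],[0,0.002,0.0124],1],[[0,0,0],[0,0.002,0.0124],1]]'
python3 -m creep '[[[0,0,0],[0,0.0007,0.0125],1],[[0,0,0],[0,0.0007,0.0125],1]]'
python3 -m creep '[[[0,0,0],[0,-0.0007,0.0125],1],[[0,0,0],[0,-0.0007,0.0125],1]]'
python3 -m creep '[[[0,0,0],[0,-0.002,0.0124],1],[[0,0,0],[0,-0.002,0.0124],1]]'
python3 -m creep '[[[0,0,0],[0,-0.0033,0.0121],1],[[0,0,0],[0,-0.0033,0.0121],1]]'
python3 -m creep '[[[0,0,0],[0,-0.0045,0.0117],1],[[0,0,0],[0,-0.0045,0.0117],1]]'
python3 -m creep '[[[0,0,0],[0,-0.0057,0.0112],1],[[0,0,0],[0,-0.0057,0.0112],1]]'
python3 -m creep '[[[0,0,0],[0,-0.0068,0.0105],1],[[0,0,0],[0,-0.0068,0.0105],1]]'
python3 -m creep '[[[0,0,0],[0,-0.0079,0.0098],1],[[0,0,0],[0,-0.0079,0.0098],1]]'
python3 -m creep '[[[0,0,0],[0,-0.0089,0.0089],1],[[0,0,0],[0,-0.0089,0.0089],1]]'
python3 -m creep '[[[0,0,0],[0,-0.0098,0.0079],1],[[0,0,0],[0,-0.0098,0.0079],1]]'
) >> log.txt
python3 an.py|tail -15; tail -5 log.txt
```

```text
8.2 59.6 60.3 1.7 -4.8
8.4 65.6 60.3 2.9 -5.8
8.6 71.6 60.2 1.7 -6.1
8.8 77.7 60.1 1.9 -5.8
9.0 83.8 60.1 2.3 -5.8
9.2 89.8 60.1 2.9 -5.9
9.4 95.9 60.0 2.9 -6.3
9.6 101.9 60.0 2.6 -4.8
9.8 108.0 59.8 3.2 -5.8
10.0 114.2 59.8 3.1 -5.3
10.2 120.3 59.8 3.3 -4.1
10.4 126.5 59.7 4.9 -4.1
10.6 132.6 59.7 4.2 -3.5
10.8 138.7 59.6 4.0 -3.0
11.0 144.7 59.6 4.2 -1.3
clock: 11.0
tcp_pos: [644.2, -67.5, 102.3]
ee_rot: [180.0, -0.0, 101.9]
wrist_force: [3.9, 1.8, 1.4]
finger_gap: 23.5
```

```bash
(
python3 -m creep '[[[0,0,0],[0,-0.0105,0.0068],1],[[0,0,0],[0,-0.0105,0.0068],1]]'
python3 -m creep '[[[0,0,0],[0,-0.0112,0.0057],1],[[0,0,0],[0,-0.0112,0.0057],1]]'
python3 -m creep '[[[0,0,0],[0,-0.0117,0.0045],1],[[0,0,0],[0,-0.0117,0.0045],1]]'
python3 -m creep '[[[0,0,0],[0,-0.0121,0.0033],1],[[0,0,0],[0,-0.0121,0.0033],1]]'
python3 -m creep '[[[0,0,0],[0,-0.0124,0.002],1],[[0,0,0],[0,-0.0124,0.002],1]]'
python3 -m creep '[[[0,0,0],[0,-0.0125,0.0007],1],[[0,0,0],[0,-0.0125,0.0007],1]]'
python3 -m creep '[[[0,0,0],[0,-0.0125,-0.0007],1],[[0,0,0],[0,-0.0125,-0.0007],1]]'
python3 -m creep '[[[0,0,0],[0,-0.0124,-0.002],1],[[0,0,0],[0,-0.0124,-0.002],1]]'
python3 -m creep '[[[0,0,0],[0,-0.0121,-0.0033],1],[[0,0,0],[0,-0.0121,-0.0033],1]]'
python3 -m creep '[[[0,0,0],[0,-0.0117,-0.0045],1],[[0,0,0],[0,-0.0117,-0.0045],1]]'
python3 -m creep '[[[0,0,0],[0,-0.0112,-0.0057],1],[[0,0,0],[0,-0.0112,-0.0057],1]]'
python3 -m creep '[[[0,0,0],[0,-0.0105,-0.0068],1],[[0,0,0],[0,-0.0105,-0.0068],1]]'
python3 -m creep '[[[0,0,0],[0,-0.0098,-0.0079],1],[[0,0,0],[0,-0.0098,-0.0079],1]]'
python3 -m creep '[[[0,0,0],[0,-0.0089,-0.0089],1],[[0,0,0],[0,-0.0089,-0.0089],1]]'
python3 -m creep '[[[0,0,0],[0,-0.0079,-0.0098],1],[[0,0,0],[0,-0.0079,-0.0098],1]]'
) >> log.txt
python3 an.py|tail -15; tail -5 log.txt
```

```text
11.2 150.7 59.6 5.0 -1.3
11.4 156.6 59.6 5.6 -0.8
11.6 162.5 59.6 5.7 0.5
11.8 168.2 59.6 6.0 1.5
12.0 174.0 59.5 6.4 1.7
12.2 179.8 59.5 5.4 1.7
12.4 -174.3 59.5 7.1 0.9
12.6 -168.3 59.5 7.2 1.9
12.8 -162.3 59.5 7.0 2.6
13.0 -156.4 59.5 7.8 3.0
13.2 -150.3 59.5 7.8 1.7
13.4 -144.3 59.5 7.7 2.2
13.6 -138.2 59.5 7.8 2.8
13.8 -132.2 59.6 8.7 3.5
14.0 -126.2 59.6 8.0 3.7
clock: 14.0
tcp_pos: [563.4, -84.5, 115.8]
ee_rot: [179.9, -0.0, 101.9]
wrist_force: [7.7, 0.7, -4.3]
finger_gap: 23.3
```

```bash
python3 -c "
from h import *
cv2.imwrite('pics/d.png',snap('side')['image'])"
```

```text
(no output)
```

View pics/d.png

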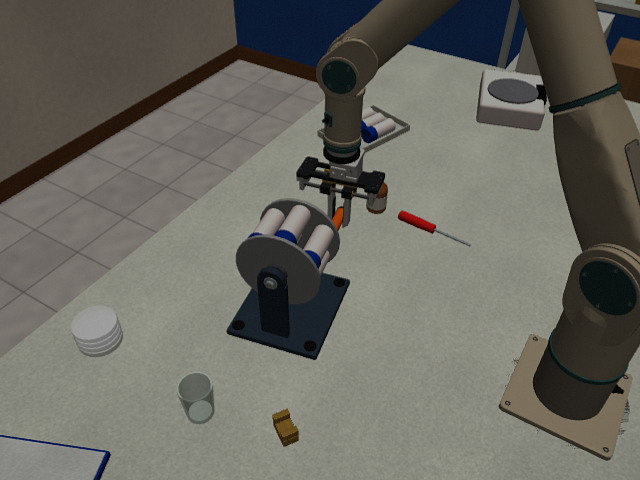

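The side view shows the grip still held at (340,215), with the bottle (377,195) and the other objects untouched. I'll finish the turn past its start.

```bash
(
python3 -m creep '[[[0,0,0],[0,-0.0068,-0.0105],1],[[0,0,0],[0,-0.0068,-0.0105],1]]'
python3 -m creep '[[[0,0,0],[0,-0.0057,-0.0112],1],[[0,0,0],[0,-0.0057,-0.0112],1]]'
python3 -m creep '[[[0,0,0],[0,-0.0045,-0.0117],1],[[0,0,0],[0,-0.0045,-0.0117],1]]'
python3 -m creep '[[[0,0,0],[0,-0.0033,-0.0121],1],[[0,0,0],[0,-0.0033,-0.0121],1]]'
python3 -m creep '[[[0,0,0],[0,-0.002,-0.0124],1],[[0,0,0],[0,-0.002,-0.0124],1]]'
python3 -m creep '[[[0,0,0],[0,-0.0007,-0.0125],1],[[0,0,0],[0,-0.0007,-0.0125],1]]'
python3 -m creep '[[[0,0,0],[0,0.0007,-0.0125],1],[[0,0,0],[0,0.0007,-0.0125],1]]'
python3 -m creep '[[[0,0,0],[0,0.002,-0.0124],1],[[0,0,0],[0,0.002,-0.0124],1]]'
python3 -m creep '[[[0,0,0],[0,0.0033,-0.0121],1],[[0,0,0],[0,0.0033,-0.0121],1]]'
python3 -m creep '[[[0,0,0],[0,0.0045,-0.0117],1],[[0,0,0],[0,0.0045,-0.0117],1]]'
python3 -m creep '[[[0,0,0],[0,0.0057,-0.0112],1],[[0,0,0],[0,0.0057,-0.0112],1]]'
python3 -m creep '[[[0,0,0],[0,0.0068,-0.0105],1],[[0,0,0],[0,0.0068,-0.0105],1]]'
python3 -m creep '[[[0,0,0],[0,0.0079,-0.0098],1],[[0,0,0],[0,0.0079,-0.0098],1]]'
python3 -m creep '[[[0,0,0],[0,0.0089,-0.0089],1],[[0,0,0],[0,0.0089,-0.0089],1]]'
python3 -m creep '[[[0,0,0],[0,0.0098,-0.0079],1],[[0,0,0],[0,0.0098,-0.0079],1]]'
python3 -m creep '[[[0,0,0],[0,0.0105,-0.0068],1],[[0,0,0],[0,0.0105,-0.0068],1]]'
python3 -m creep '[[[0,0,0],[0,0.0112,-0.0057],1],[[0,0,0],[0,0.0112,-0.0057],1]]'
python3 -m creep '[[[0,0,0],[0,0.0117,-0.0045],1],[[0,0,0],[0,0.0117,-0.0045],1]]'
python3 -m creep '[[[0,0,0],[0,0.0121,-0.0033],1],[[0,0,0],[0,0.0121,-0.0033],1]]'
python3 -m creep '[[[0,0,0],[0,0.0124,-0.002],1],[[0,0,0],[0,0.0124,-0.002],1]]'
python3 -m creep '[[[0,0,0],[0,0.0125,-0.0007],1],[[0,0,0],[0,0.0125,-0.0007],1]]'
) >> log.txt
python3 an.py|tail -21; tail -5 log.txt
cat > fit.py <<'E'
from an import *
for k0,k1 in((3,None),(3,63),(10,None)):
    s=slice(k0,k1); M=np.c_[np.ones(len(a)),np.sin(a),np.cos(a)][s]
    p,r,_,_=np.linalg.lstsq(M,ft[s],rcond=None)
    rms=np.std(ft[s]-M@p); amp=np.hypot(*p[1:])
    # ft = drag + amp*sin(a-a0): a0 = heavy side down
    print(p.round(2),'amp',amp.round(2),'a0',np.degrees(np.arctan2(-p[2],p[1])).round(1),'rms',rms.round(2),'se deg',np.degrees(rms*np.sqrt(2/len(M))/amp).round(1))
E
python3 fit.py; python3 fit.py c
```

```text
14.2 -120.3 59.7 7.4 4.1
14.4 -114.2 59.7 7.7 5.4
14.6 -108.2 59.8 7.4 6.4
14.8 -102.3 59.9 7.3 7.3
15.0 -96.4 60.0 7.8 7.3
15.2 -90.6 60.0 6.8 8.9
15.4 -84.7 60.0 8.1 8.9
15.6 -78.9 60.2 6.9 10.4
15.8 -73.2 60.2 7.3 10.2
16.0 -67.6 60.3 6.8 11.5
16.2 -62.1 60.4 6.5 11.0
16.4 -56.7 60.5 5.9 12.6
16.6 -51.4 60.6 5.4 12.9
16.8 -45.9 60.6 5.8 12.4
17.0 -38.2 60.6 5.5 12.2
17.2 -31.3 60.8 5.0 13.2
17.4 -25.2 60.7 4.3 13.9
17.6 -19.4 60.7 4.5 12.4
17.8 -13.2 60.7 3.6 11.4
18.0 -7.0 60.8 3.6 9.3
18.2 -0.8 60.7 2.7 7.1
clock: 18.25
tcp_pos: [609.7, -74.8, 211.7]
ee_rot: [-180.0, 0.0, 101.8]
wrist_force: [-2.6, -0.3, -7.1]
finger_gap: 23.2
circle [-0.   0.6] 60.1
[ 4.9  -2.51 -1.64] amp 3.0 a0 146.9 rms 0.41 se deg 1.4
[ 4.9  -2.51 -1.64] amp 3.0 a0 146.9 rms 0.41 se deg 1.4
[ 4.91 -2.5  -1.63] amp 2.99 a0 146.9 rms 0.42 se deg 1.6
circle [-0.   0.6] 60.1
[ 4.93 -2.53 -1.62] amp 3.01 a0 147.3 rms 0.41 se deg 1.4
[ 4.93 -2.53 -1.62] amp 3.01 a0 147.3 rms 0.41 se deg 1.4
[ 4.94 -2.52 -1.61] amp 2.99 a0 147.4 rms 0.42 se deg 1.6
```

The fit puts the heavy side down at a ≈ 147° (amplitude 3.0 N, drag 4.9 N, both as stated). I'll go forward through that angle to 186° and then back, so that friction cancels. On the way I'll relieve the radial load.

```bash
cp log.txt log1.txt; (
python3 -m creep '[[[0,0,0],[0,0.0125,0.0022],1],[[0,0,0],[0,0.0125,0.0022],1],[[0,0,0],[0,0.0124,0.0035],1],[[0,0,0],[0,0.0124,0.0035],1]]'
python3 -m creep '[[[0,0,0],[0,0.0121,0.0033],1],[[0,0,0],[0,0.0121,0.0033],1],[[0,0,0],[0,0.0117,0.0045],1],[[0,0,0],[0,0.0117,0.0045],1]]'
python3 -m creep '[[[0,0,0],[0,0.0112,0.0057],1],[[0,0,0],[0,0.0112,0.0057],1],[[0,0,0],[0,0.0105,0.0068],1],[[0,0,0],[0,0.0105,0.0068],1]]'
python3 -m creep '[[[0,0,0],[0,0.0098,0.0079],1],[[0,0,0],[0,0.0098,0.0079],1],[[0,0,0],[0,0.0089,0.0089],1],[[0,0,0],[0,0.0089,0.0089],1]]'
python3 -m creep '[[[0,0,0],[0,0.0079,0.0098],1],[[0,0,0],[0,0.0079,0.0098],1],[[0,0,0],[0,0.0068,0.0105],1],[[0,0,0],[0,0.0068,0.0105],1]]'
python3 -m creep '[[[0,0,0],[0,0.0057,0.0112],1],[[0,0,0],[0,0.0057,0.0112],1],[[0,0,0],[0,0.0045,0.0117],1],[[0,0,0],[0,0.0045,0.0117],1]]'
python3 -m creep '[[[0,0,0],[0,0.0033,0.0121],1],[[0,0,0],[0,0.0033,0.0121],1],[[0,0,0],[0,0.002,0.0124],1],[[0,0,0],[0,0.002,0.0124],1]]'
python3 -m creep '[[[0,0,0],[0,0.0007,0.0125],1],[[0,0,0],[0,0.0007,0.0125],1],[[0,0,0],[0,-0.0007,0.0125],1],[[0,0,0],[0,-0.0007,0.0125],1]]'
python3 -m creep '[[[0,0,0],[0,-0.002,0.0124],1],[[0,0,0],[0,-0.002,0.0124],1]]'
python3 -m creep '[[[0,0,0],[0,-0.0033,0.0121],1],[[0,0,0],[0,-0.0033,0.0121],1]]'
python3 -m creep '[[[0,0,0],[0,-0.0045,0.0117],1],[[0,0,0],[0,-0.0045,0.0117],1]]'
python3 -m creep '[[[0,0,0],[0,-0.0057,0.0112],1],[[0,0,0],[0,-0.0057,0.0112],1]]'
python3 -m creep '[[[0,0,0],[0,-0.0068,0.0105],1],[[0,0,0],[0,-0.0068,0.0105],1]]'
python3 -m creep '[[[0,0,0],[0,-0.0079,0.0098],1],[[0,0,0],[0,-0.0079,0.0098],1]]'
python3 -m creep '[[[0,0,0],[0,-0.0089,0.0089],1],[[0,0,0],[0,-0.0089,0.0089],1]]'
python3 -m creep '[[[0,0,0],[0,-0.0098,0.0079],1],[[0,0,0],[0,-0.0098,0.0079],1]]'
python3 -m creep '[[[0,0,0],[0,-0.0105,0.0068],1],[[0,0,0],[0,-0.0105,0.0068],1]]'
python3 -m creep '[[[0,0,0],[0,-0.0112,0.0057],1],[[0,0,0],[0,-0.0112,0.0057],1]]'
python3 -m creep '[[[0,0,0],[0,-0.0117,0.0045],1],[[0,0,0],[0,-0.0117,0.0045],1]]'
python3 -m creep '[[[0,0,0],[0,-0.0121,0.0033],1],[[0,0,0],[0,-0.0121,0.0033],1]]'
python3 -m creep '[[[0,0,0],[0,-0.0124,0.002],1],[[0,0,0],[0,-0.0124,0.002],1]]'
python3 -m creep '[[[0,0,0],[0,-0.0125,0.0007],1],[[0,0,0],[0,-0.0125,0.0007],1]]'
python3 -m creep '[[[0,0,0],[0,-0.0125,-0.0007],1],[[0,0,0],[0,-0.0125,-0.0007],1]]'
) >> log.txt
python3 an.py|tail -23; python3 fit.py
```

```text
18.6 12.8 60.5 2.4 -2.0
19.0 24.9 60.5 2.6 -3.1
19.4 37.0 60.5 2.3 -4.5
19.8 49.0 60.4 2.0 -5.2
20.2 60.9 60.3 2.0 -7.1
20.6 73.0 60.3 2.1 -4.8
21.0 85.2 60.1 1.9 -5.2
21.4 97.5 60.0 3.0 -5.0
21.6 103.5 59.9 2.9 -4.5
21.8 109.6 59.9 2.6 -4.4
22.0 115.6 59.8 2.1 -4.1
22.2 121.6 59.7 4.0 -2.4
22.4 127.6 59.7 3.0 -1.6
22.6 133.8 59.7 4.0 0.3
22.8 139.7 59.8 5.5 2.1
23.0 145.6 59.7 4.9 6.0
23.2 151.3 59.7 6.0 7.0
23.4 156.6 59.8 4.9 9.4
23.6 161.9 59.8 5.8 9.2
23.8 167.1 59.7 5.5 9.7
24.0 172.5 59.7 6.0 7.3
24.2 178.1 59.6 6.6 6.8
24.4 -176.0 59.5 6.6 5.9
circle [0.  0.5] 60.1
[ 4.89 -2.53 -1.62] amp 3.0 a0 147.3 rms 0.44 se deg 1.3
[ 4.9  -2.51 -1.64] amp 3.0 a0 146.9 rms 0.41 se deg 1.4
[ 4.89 -2.52 -1.62] amp 3.0 a0 147.3 rms 0.44 se deg 1.4
```

```bash
cp log.txt log2.txt; (
python3 -m creep '[[[0,0,0],[0,0.0125,0.0007],1],[[0,0,0],[0,0.0125,0.0007],1]]'
python3 -m creep '[[[0,0,0],[0,0.0125,-0.0007],1],[[0,0,0],[0,0.0125,-0.0007],1]]'
python3 -m creep '[[[0,0,0],[0,0.0124,-0.002],1],[[0,0,0],[0,0.0124,-0.002],1]]'
python3 -m creep '[[[0,0,0],[0,0.0121,-0.0033],1],[[0,0,0],[0,0.0121,-0.0033],1]]'
python3 -m creep '[[[0,0,0],[0,0.0117,-0.0045],1],[[0,0,0],[0,0.0117,-0.0045],1]]'
python3 -m creep '[[[0,0,0],[0,0.0112,-0.0057],1],[[0,0,0],[0,0.0112,-0.0057],1]]'
python3 -m creep '[[[0,0,0],[0,0.0105,-0.0068],1],[[0,0,0],[0,0.0105,-0.0068],1]]'
python3 -m creep '[[[0,0,0],[0,0.0098,-0.0079],1],[[0,0,0],[0,0.0098,-0.0079],1]]'
python3 -m creep '[[[0,0,0],[0,0.0089,-0.0089],1],[[0,0,0],[0,0.0089,-0.0089],1]]'
python3 -m creep '[[[0,0,0],[0,0.0079,-0.0098],1],[[0,0,0],[0,0.0079,-0.0098],1]]'
python3 -m creep '[[[0,0,0],[0,0.0068,-0.0105],1],[[0,0,0],[0,0.0068,-0.0105],1]]'
python3 -m creep '[[[0,0,0],[0,0.0057,-0.0112],1],[[0,0,0],[0,0.0057,-0.0112],1]]'
python3 -m creep '[[[0,0,0],[0,0.0045,-0.0117],1],[[0,0,0],[0,0.0045,-0.0117],1]]'
) >> log.txt
python3 an.py|tail -13
python3 - <<'E'
from an import *
s=np.ones(len(a),bool); s[:3]=0; n=len(a)-13; s[n:n+3]=0
d=np.where(np.arange(len(a))<n,1.,-1.)
for w in(s,s&(abs(np.degrees(a)%360-147)<45)):
    M=np.c_[d,np.sin(a),np.cos(a)][w]; p=np.linalg.lstsq(M,ft[w],rcond=None)[0]
    print(p.round(2),np.degrees(np.arctan2(-p[2],p[1])).round(1),w.sum())
E
```

```text
24.6 -178.0 59.8 -3.3 15.9
24.8 177.0 59.8 -3.7 14.9
25.0 172.2 59.8 -3.4 14.0
25.2 167.5 59.7 -3.2 10.7
25.4 162.5 59.7 -4.1 7.8
25.6 157.3 59.5 -4.0 2.5
25.8 149.8 59.6 -4.9 1.2
26.0 141.2 59.7 -5.0 3.0
26.2 134.0 59.7 -5.1 0.8
26.4 127.4 59.8 -6.2 1.2
26.6 121.0 59.8 -6.4 1.0
26.8 114.9 59.9 -6.3 0.6
27.0 108.7 60.0 -6.8 -0.8
circle [0.  0.5] 60.1
[ 4.88 -2.52 -1.65] 146.9 93
[ 4.8  -2.58 -1.73] 146.3 40
```

Forward, reverse and local fits agree on 146–147°. Moving there.

```bash
(
python3 -m creep '[[[0,0,0],[0,-0.0045,0.0117],1],[[0,0,0],[0,-0.0045,0.0117],1]]'
python3 -m creep '[[[0,0,0],[0,-0.0057,0.0112],1],[[0,0,0],[0,-0.0057,0.0112],1]]'
python3 -m creep '[[[0,0,0],[0,-0.0068,0.0105],1],[[0,0,0],[0,-0.0068,0.0105],1]]'
python3 -m creep '[[[0,0,0],[0,-0.0079,0.0098],1],[[0,0,0],[0,-0.0079,0.0098],1]]'
python3 -m creep '[[[0,0,0],[0,-0.0089,0.0089],1],[[0,0,0],[0,-0.0089,0.0089],1]]'
python3 -m creep '[[[0,0,0],[0,-0.0098,0.0079],1],[[0,0,0],[0,-0.0098,0.0079],1]]'
python3 -m creep '[[[0,0,0],[0,-0.005,0.0036],1],[[0,0,0],[0,-0.005,0.0036],1]]'
for i in 1 2 3; do python3 -m creep '[[[0,0,0],[0,0,0],1],[[0,0,0],[0,0,0],1]]'; done
) >> log.txt
python3 an.py|tail -10
```

```text
27.2 113.1 60.1 3.5 5.3
27.4 119.8 60.0 4.0 5.9
27.6 125.6 60.0 4.3 7.4
27.8 131.3 60.0 4.0 8.3
28.0 136.8 60.0 4.8 9.8
28.2 142.1 59.9 3.3 8.9
28.4 144.6 60.0 4.4 9.5
28.6 144.8 59.9 3.9 9.8
28.8 144.8 59.9 4.5 9.8
29.0 144.8 59.9 4.5 9.2
```

```bash
(
python3 -m creep '[[[0,0,0],[0,-0.0052,-0.0002],1],[[0,0,0],[0,-0.0052,-0.0002],1]]'
python3 -m creep '[[[0,0,0],[0,0,0],1],[[0,0,0],[0,0,0],1],[[0,0,0],[0,0,0],1]]'
) >> log.txt
python3 an.py|tail -2
```

```text
29.2 145.1 59.7 5.8 -2.7
29.6 148.6 59.6 4.5 -2.6
```

```bash
(
python3 -m creep '[[[0,0,0],[0,0.005,-0.0034],1],[[0,0,0],[0,0.005,-0.0034],1],[[0,0,0],[0,0.005,-0.0034],1],[[0,0,0],[0,0,0],1],[[0,0,0],[0,0,0],1]]'
) >> log.txt
python3 an.py|tail -1
```

```text
30.0 148.4 59.3 -4.2 -13.8
```

```bash
(
python3 -m creep '[[[0,0,0],[0,0.005,0.001],1],[[0,0,0],[0,0.005,0.001],1],[[0,0,0],[0,0,0],1],[[0,0,0],[0,0,0],1],[[0,0,0],[0,0,0],1]]'
) >> log.txt
python3 an.py|tail -1
```

```text
30.6 144.6 59.6 -4.5 2.9
```

Within about 2° of the estimate, which is near the measurement uncertainty. I'll relax the residual push and check that it rests.

```bash
(
python3 -m creep '[[[0,0,0],[0,-0.005,0.001],1],[[0,0,0],[0,0,0],1],[[0,0,0],[0,0,0],1]]'
python3 -m creep '[[[0,0,0],[0,0,0],1],[[0,0,0],[0,0,0],1],[[0,0,0],[0,0,0],1],[[0,0,0],[0,0,0],1],[[0,0,0],[0,0,0],1]]'
) >> log.txt
python3 an.py|tail -2; tail -5 log.txt
python3 -c "
from h import *
im=[snap(n)['image'] for n in('side','top')]
cv2.imwrite('pics/e.png',cv2.resize(np.hstack(im),(800,300)))"
```

```text
30.8 144.6 59.8 -1.6 4.6
31.4 144.7 59.8 -1.3 7.7
clock: 31.35
tcp_pos: [644.3, -67.5, 102.2]
ee_rot: [180.0, 0.0, 101.8]
wrist_force: [-5.9, 1.2, 5.5]
finger_gap: 23.5
```

View pics/e.png

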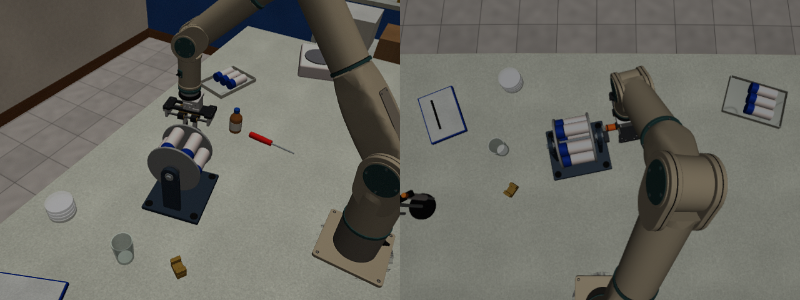

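The gripper still holds the grip (top view, about 613,128). The bottle (235,120), screwdriver, beaker and brass weight have not moved, and the rotor is at rest. Handing in.

```bash
python3 -c "
from station import robot
print(robot.hand_in())"
```

```text
the job is handed in; nothing more can be done
None
```

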